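Set the air bleed on a cake-airbrush compressor

ROBOT

A 6-joint arm with a two-finger parallel gripper is mounted at the origin on the work surface. World frame = base frame: x ahead of the robot, y to its left, z up, the work surface at z = 0. Lengths are in m, angles in rad, forces in N, time in s.
With the tool pointing down it reaches from about 0.325 to 0.775 m from the base axis. Payload 5.5 kg.
Tool frame: the origin (TCP) lies on the centre line of the jaws, within the pads' length; the fingertips stand 25 mm ahead of it and the grasp point (between the pads) lies 6 mm ahead of it; z points along the fingers, x is the direction in which the jaws open and shut, and the axes are right-handed (so a half turn about z gives the same grasp; the last joint's range is limited). The gripper opens to 85 mm and grips with 20 to 120 N. Pads are 22 mm wide; open, the fingers measure 114 mm over their backs; the gripper's body (76 mm by 85 mm) begins 54 mm behind the grasp point. The pads swing forward as they close: fully open they stand 13 mm farther back than shut.
Start: joints at [1.218, 0.091, 1.231, -0, 1.82, -0.057], TCP at [0.175, 0.574, 0.256] pointing down, gripper open.
Joint ranges: [-2.87, 2.87], [-0.86, 2.18], [0.17, 2.46], [-1.51, 4.65], [0.06, 2.69], [-2.65, 2.65]. Speed limits (rad/s): [2.57, 2.57, 3.01, 3.14, 3.14, 3.14].

INTERFACE

Orientations are given as a rotation vector (axis times angle).
In Python, from rig import observe, read_camera, camera_params, job_done gives the robot as it stands.
- The arm moves only by the tool arm_command, never from a script. Its argument "targets" is a list that holds one entry, the list of rows, each a list of 5 numbers: the finger opening in mm, from 0 to 85.4, then the shift along the tool's x, y, z in units of 50 mm (1.0 is 50 mm), then the turn about the tool's z in units of 8 degrees (1.0 is 8 degrees). In form: [[[hand, dx, dy, dz, twist], ...]]. A call has 1 to 8 rows; each row shifts and turns the pose as measured when the row begins, along the tool's axes as they then stand; what a row does not reach is not made up. A row lasts 1/10 s, in which the tool goes at most 50 mm and 8.59 degrees, less where a joint would pass 70% of its speed; a pose out of reach is approached as far as the arm can. A call is refused whole if a number of a shift passes 1 or a number of a turn 1, either way. A call with a gripper value outside its range is refused whole. The fingers move at their own pace and stop on an object; "newtons" is the grip in N (left out, the last holds). Time passes only in rows, so rows that do not move let the fingers close. It gives the time, the measured TCP pose, the force and the opening at its end, in the units of the state.
- observe(): the state, without advancing time (a new reading comes with each control period).
- read_camera(name): name is "side" or "top"; returns (picture, depth): 420x560x3 uint8, red, green, blue; 420x560 float32, m along the optical axis (not along the pixel's ray), 0 where there is no reading.
- camera_params(name): a dict with "mtx" (3x3 intrinsics, pixels), "world_to_cam" (4x4, takes a point from world to camera coordinates). Camera axes: x right, y up, looking along -z (the intrinsics and any distortion apply to the point x, -y, -z); pixel columns grow to the right and rows downward; lengths in m; the calibration is good to about 2 mm. A picture is of the moment at which its call begins. camera_params takes no time and is no camera call.
- job_done(): hands the job in, once; it reports no verdict.
The state is a dict: "time": time; "qpos": joint angles; "qd": joint speeds; "joint_efforts": joint torques, N m; "tcp_pos": TCP position; "ee_rot": TCP orientation; "ft_force": force on the tool from outside, world axes, zero at the start; "wrist_torque": the same for the moment, N m; "finger_gap": finger opening in m.
Only numpy, scipy, OpenCV 4.12 (cv2) and the standard library are available. Lean on these libraries where they do the work, as an engineer would, in place of code of your own. Each camera call takes 0.05 s, during which the arm holds its last target. There are 200 camera calls.

TASK

Set the air bleed on the cake-airbrush compressor: turn the small black knob in the sunken well clockwise until the needle comes up against its seat, nipped up finger-tight but never forced, and then open it a quarter turn from there. After that put the red dust cap back over the well, fully home. Be gentle: do not lean on the well or the compressor, set the cap down without banging it, and leave the other things on the bench where they are.

Things in the scene. Friction and masses are not known exactly. Their poses are not given: they have to be found in the camera images.
- compressor: white and black airbrush compressor, 170 x 240 mm and 112 mm tall, fixed to the bench. Origin at the centre of its underside, z up; at yaw 0 its front (-x) faces the robot. On the deck's +y half a 50 mm gauge stands 8 mm up, and an outlet coupling and a filter bowl (at x +58, y +85 and +35 mm) stand up to 22 mm above the deck.
- well_mouth (a point): centre of the mouth of the round well, on the top face of a square 100 mm aluminium bezel (black tick marks every 30 degrees) in the compressor's deck, 112 mm above the bench. The well is 70 mm wide and 30 mm deep, with a 2 mm chamfer at the mouth. Axes as the compressor's, z up.
- bleed_pointer (a point): outer end of the white index line on the knob's top, 12 mm from the knob's axis, 22 mm above the well floor; x along the bar, outwards, z up. From first touch of the seat the torque rises by about 2 N m per rad over the drag; finger-tight is 0.06 to 0.3 N m on the seat (0.03 to 0.15 rad past first touch); more spoils the needle.
- bleed_grip (a point): on the axis of the bleed knob, 14 mm above the well floor (16 mm below the mouth). The knob is a black bar 26 mm long (its own x) and 12 mm wide (its own y: grip it across), flats from 5 to 22 mm above the well floor, so its top is 8 mm below the mouth. 29 mm for a finger between each flat and the well wall. It only turns, it cannot lift or tip.
- bleed (a joint): angle of the bleed knob, rad, growing clockwise seen from above (clockwise closes the needle); 0: the white line points along the compressor's +x. Starts between -0.3 and 0.3. Even drag of about 0.03 N m; stays where it is left, but springs back to first touch if let go on the seat. The needle tip meets the face of its seat (in the valve block, hidden below the well) somewhere between 0.5 and 1.3: it must be felt.
- cap: red dust cap, lying plug down on the bench: flange 84 mm across, 4 mm thick; under it a plug 66 mm across, 4 mm deep, that fits the well's mouth; on top a round pull 18 mm across, from 8 to 26 mm above the origin. About 70 g. Origin at the centre of the plug's underside, z up. Fully home, the flange lies on the bezel and the origin is 4 mm below the well mouth.
- jar: bystander: dessert jar filled in red and white layers, brass lid, 70 mm across, 84 mm tall
- colour_red: bystander: red food-colour bottle, white cap, 32 mm across, 78 mm tall
- colour_yellow: bystander: yellow food-colour bottle, white cap, 32 mm across, 78 mm tall
- colour_blue: bystander: blue food-colour bottle, white cap, 32 mm across, 78 mm tall
- airbrush: bystander: steel airbrush 130 mm long resting in a dark steel cradle
- dome_cake: bystander: yellow dome cake on a round gold card, 84 mm across, 51 mm tall
- tart: bystander: meringue tart on a round gold card, 76 mm across
- cake_spatula: bystander: steel cake spatula with a wooden handle, 240 mm long, lying flat

How it is judged:
By the outcome, as a careful person would: the job done as asked, in the order asked, and still so for the second after the job is handed in, with the robot touching nothing.
It also fails if it takes over 72 s, if anything falls off the work surface, if the arm or the gripper's body presses on something with over 40 N, if the wrist force passes 120 N, or if a joint passes its speed limit or range.

## Working session

There is one attempt and no reset: what is moved stays moved. The work goes in short steps, Python scripts to look and compute and a tool call to move; the robot and the scene stay as the last step left them, time stands still between calls to the robot, and variables do not carry over. Pictures are saved under pics/ and viewed, about 8 in all and at most 12, crops included, and the job is handed in when it is done.

Besides the shell and the picture viewer there is one more tool, called after "Call:" as a command line: name --argument value ..., lists and objects as JSON in quotes. arm_command: Moves the arm, as the interface text tells. Its arguments: {"type":"object","properties":{"targets":{"type":"array"},"newtons":{"type":"number"}},"required":["targets"]}

```bash
ls; mkdir -p pics
cat > h.py <<'E'
import numpy as np, cv2
from rig import observe, read_camera, camera_params, job_done
def ray(name,u,v):
    p=camera_params(name);K=np.array(p["mtx"]);T=np.array(p["world_to_cam"])
    d=np.linalg.inv(K)@[u,v,1]; d=T[:3,:3].T@(d*[1,-1,-1]); o=-T[:3,:3].T@T[:3,3]
    return o,d
def onz(name,u,v,z):
    o,d=ray(name,u,v); return o+d*(z-o[2])/d[2]
def proj(name,X):
    p=camera_params(name);K=np.array(p["mtx"]);T=np.array(p["world_to_cam"])
    c=T[:3,:3]@X+T[:3,3]; c=c*[1,-1,-1]; q=K@c; return q[:2]/q[2]
E
python3 - <<'E'
from h import *
for n in("top","side"):
    im,d=read_camera(n); np.savez(f"{n}0.npz",im=im,d=d); cv2.imwrite(f"pics/{n}0.png",im[:,:,::-1])
    p=camera_params(n); print({k:np.round(v,3).tolist() if k!='x' else v for k,v in p.items() if k in("mtx","world_to_cam")}, p.keys(), ray(n,280,210)[0])
print(observe())
E
```

```text
pics
{'mtx': [[404.14, 0.0, 278.81], [0.0, 404.14, 205.775], [0.0, 0.0, 1.0]], 'world_to_cam': [[0.015, -1.0, 0.022, -0.033], [0.999, 0.016, 0.044, -0.523], [-0.045, 0.021, 0.999, -1.225], [0.0, 0.0, 0.0, 1.0]]} dict_keys(['mtx', 'world_to_cam']) [0.46804454 0.00189885 1.24731772]
{'mtx': [[527.654, 0.0, 276.036], [0.0, 527.654, 208.349], [0.0, 0.0, 1.0]], 'world_to_cam': [[-0.901, -0.433, 0.017, 0.467], [0.298, -0.59, 0.75, -0.227], [-0.315, 0.681, 0.661, -1.319], [0.0, 0.0, 0.0, 1.0]]} dict_keys(['mtx', 'world_to_cam']) [0.07273882 0.96683787 1.03438592]
{'time': 0.1, 'qpos': array([ 1.21831075e+00,  9.18017992e-02,  1.23178266e+00, -1.28199279e-05,
        1.81980603e+00, -5.66984788e-02]), 'qd': array([ 0.00182532, -0.00135489, -0.0029903 ,  0.00048144,  0.0004996 ,
       -0.00012195]), 'joint_efforts': array([ 1.78253711e-03, -4.60220253e+01, -4.19216108e+01, -1.42210106e-04,
        1.06659884e-02,  5.18368154e-05]), 'tcp_pos': array([0.1748264 , 0.57374152, 0.25524328]), 'ee_rot': array([ 2.52373318e+00,  1.86925314e+00, -2.34949176e-03]), 'ft_force': array([-0.02886563,  0.95030548, -0.19829594]), 'wrist_torque': array([-0.0204389 ,  0.01656207, -0.00550299]), 'finger_gap': 0.085236632587338}
```

View pics/top0.png

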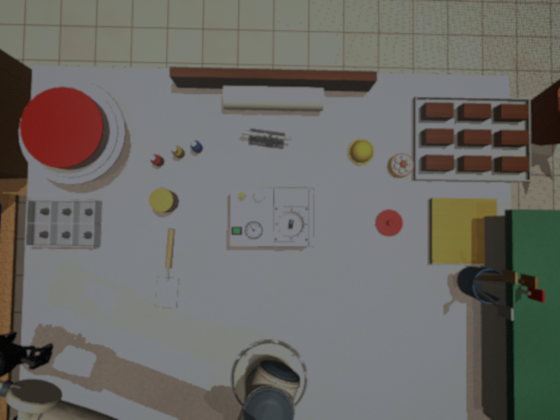

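View pics/side0.png

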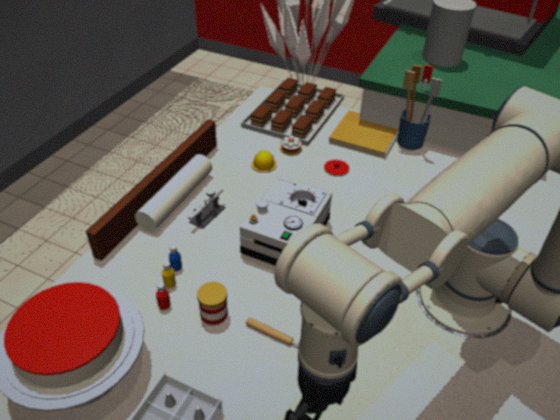

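The top view shows the well at about (291,224), the cap at (389,222) and the gauge at (254,230). In the side view the well is at about (300,195) and the cap at (337,168). I'll measure these next.

Run:
```python
from h import *
S={n:np.load(n+"0.npz") for n in("top","side")}
for n,(x0,x1,y0,y1) in dict(top=(365,415,195,250),side=(318,356,153,182)).items():
    im=S[n]["im"].astype(int); m=((im[...,0]>110)&(im[...,1]<70)&(im[...,2]<80)).astype(np.uint8)
    k=np.zeros_like(m);k[y0:y1,x0:x1]=m[y0:y1,x0:x1]
    c=max(cv2.findContours(k,0,2)[0],key=cv2.contourArea); e=cv2.fitEllipse(cv2.convexHull(c)); print(n,e,onz(n,*e[0],.008 if n=="top" else .008))
a=cv2.resize(S["top"]["im"][180:255,222:322],None,fx=7,fy=7,interpolation=cv2.INTER_CUBIC)
b=cv2.resize(S["side"]["im"][170:235,235:340],None,fx=7,fy=7,interpolation=cv2.INTER_CUBIC)
cv2.imwrite("pics/a.png",a[:,:,::-1]);cv2.imwrite("pics/b.png",b[:,:,::-1])
```

```text
top ((388.60723876953125, 222.58932495117188), (25.219207763671875, 25.74839210510254), 88.08812713623047) [ 0.47686699 -0.36394388  0.008     ]
side ((336.25677490234375, 167.31149291992188), (14.913474082946777, 23.75629997253418), 96.27985382080078) [ 0.47475282 -0.35981827  0.008     ]
```

View pics/a.png

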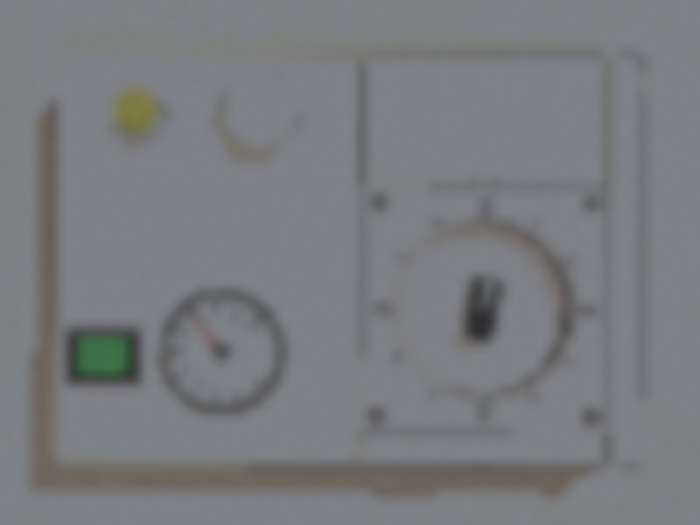

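View pics/b.png

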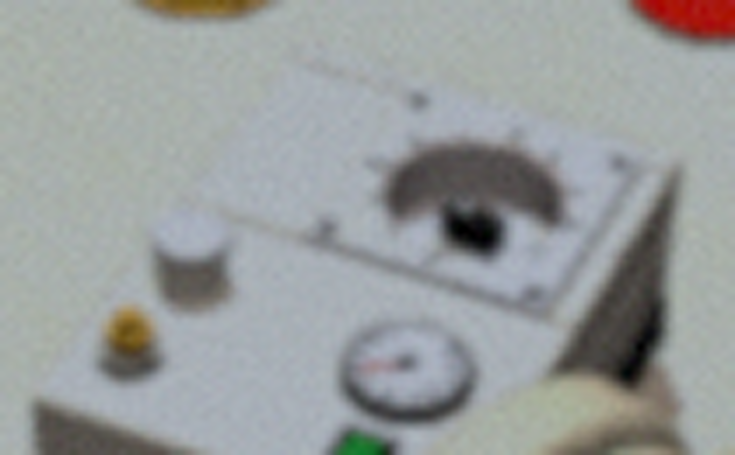

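Run:
```python
from h import *
S={n:np.load(n+"0.npz") for n in("top","side")}
sc=dict(top=([(378,202),(593,203),(592,416),(376,416)],222,180),side=([(420,100),(620,162),(533,294),(325,230)],235,170))
for n,(P,x,y) in sc.items():
    W=np.array([onz(n,(u+.5)/7-.5+x,(v+.5)/7-.5+y,.112) for u,v in P])
    print(n,W[:,:2].round(4).tolist(),W.mean(0))
    for i in range(4):
        e=W[(i+1)%4]-W[i]; print(' edge',np.linalg.norm(e[:2]).round(4),np.degrees(np.arctan2(e[1],e[0])).round(1))
# knob bar
for n,(x0,x1,y0,y1) in dict(top=(283,298,214,234),side=(296,310,195,208)).items():
    g=S[n]["im"].astype(float).mean(2)[y0:y1,x0:x1]; G=cv2.resize(g,None,fx=8,fy=8,interpolation=cv2.INTER_CUBIC)
    m=(G<(g.min()+np.median(g))/2).astype(np.uint8); c=max(cv2.findContours(m,0,2)[0],key=cv2.contourArea)
    r=cv2.minAreaRect(c); Q=np.array([onz(n,(u+.5)/8-.5+x0,(v+.5)/8-.5+y0,.104) for u,v in c[:,0]])[:,:2]
    rr=cv2.minAreaRect((Q*1e4).astype(np.float32)); print(n,r,'world',rr)
g=S["top"]["im"].astype(int).mean(2)[216:232,283:299]; print(g.astype(int))
```

```text
top [[0.5111, -0.0134], [0.5121, -0.0999], [0.4266, -0.1005], [0.4254, -0.0139]] [ 0.46879428 -0.05692059  0.112     ]
 edge 0.0865 -89.4
 edge 0.0855 -179.6
 edge 0.0866 90.8
 edge 0.0857 0.3
side [[0.5109, -0.1003], [0.425, -0.1003], [0.4252, -0.0132], [0.5108, -0.0112]] [ 0.46796061 -0.05624292  0.112     ]
 edge 0.0859 -180.0
 edge 0.0872 89.8
 edge 0.0856 1.3
 edge 0.089 -90.0
top ((61.663368225097656, 82.86634826660156), (34.726802825927734, 69.25459289550781), 5.710592269897461) world ((4682.2529296875, -557.4598999023438), (122.85889434814453, 244.64859008789062), 85.07804107666016)
side ((52.0, 64.5), (39.0, 54.0), 90.0) world ((4633.1025390625, -447.634521484375), (182.69375610351562, 201.89065551757812), 26.78760528564453)
[[128 129 129 129 129 129 129 129 129 129 129 129 127 124 119 114]
 [129 129 129 129 129 129 129 129 129 128 129 129 129 127 122 117]
 [129 129 128 129 129 129 126 125 125 126 129 129 129 128 127 124]
 [128 129 129 129 129 125 110 100 108 113 120 127 129 130 129 127]
 [129 130 129 129 128 116  90  78  97  97 102 120 128 129 129 127]
 [129 129 129 129 127 110  79  71  92  87  94 118 128 129 129 128]
 [129 129 128 129 126 104  72  70  87  82  97 120 128 129 130 129]
 [129 129 129 129 124  98  69  69  76  77 106 125 129 129 130 130]
 [129 129 130 129 120  91  60  58  59  73 111 127 129 128 128 129]
 [129 128 129 128 118  86  55  48  51  73 112 128 129 128 129 129]
 [129 129 129 129 117  85  54  47  51  79 114 127 130 129 129 129]
 [129 129 128 128 117  88  62  51  61  92 119 128 129 129 129 129]
 [129 129 128 125 117 100  85  78  86 110 125 129 129 129 129 129]
 [129 129 129 126 121 115 111 112 115 124 128 129 129 129 129 129]
 [129 129 129 129 127 125 125 127 128 129 129 129 129 129 129 129]
 [129 129 129 129 129 128 129 130 129 129 129 129 129 129 130 127]]
```

```bash
cat >> h.py <<'E'
from scipy.spatial.transform import Rotation as Ro
def go(x,y,z,bar=None):
    """units for shift in the present tool frame; bar = wanted heading (deg, world, ccw) of tool y line, mod 180"""
    s=observe(); R=Ro.from_rotvec(s["ee_rot"]).as_matrix(); d=R.T@(np.array([x,y,z])-s["tcp_pos"])
    h=np.degrees(np.arctan2(R[1,1],R[0,1])); print('t',round(s["time"],2),'tcp',s["tcp_pos"].round(4),'gap',round(s["finger_gap"],4),'F',s["ft_force"].round(2),'M',s["wrist_torque"].round(3),'q',s["qpos"].round(3))
    print('tilt',R[:,2].round(4),'y heading',h.round(2),'shift units',(d/.05).round(3))
    if bar is not None: print('twist units (cw+)',round(((h-bar+90)%180-90)/8,3))
E
python3 -c "
from h import *
go(.4685,-.0565,.19,-9)"
```

```text
t 0.1 tcp [0.1748 0.5737 0.2552] gap 0.0852 F [-0.03  0.95 -0.2 ] M [-0.02   0.017 -0.006] q [ 1.218  0.092  1.232 -0.     1.82  -0.057]
tilt [-6.0e-04 -1.7e-03 -1.0e+00] y heading -16.95 shift units [-10.343   9.293   1.323]
twist units (cw+) -0.993
```

Call:
arm_command --targets '[[[24, -0.7, 0.63, 0, 0], [24, -0.7, 0.63, 0, 0], [24, -0.7, 0.63, 0, 0], [24, -0.7, 0.63, 0, 0], [24, -0.7, 0.63, 0, 0], [24, -0.7, 0.63, 0, 0], [24, -0.7, 0.63, 0, 0], [24, -0.7, 0.63, 0, 0]]]' --newtons 20

```text
time: 0.9
tcp_pos: [0.3361, 0.2243, 0.2481]
ee_rot: [2.51, 1.88, -0.021]
ft_force: [1.4, 0.4, 0.3]
finger_gap: 0.0238
```

```bash
python3 -c "
from h import *
go(.4685,-.0565,.19,-9)"
```

```text
t 0.9 tcp [0.3361 0.2243 0.2481] gap 0.0238 F [1.44 0.4  0.33] M [ 0.003 -0.026  0.087] q [ 0.51  -0.432  1.71  -0.008  1.875 -0.778]
tilt [-0.0072 -0.0124 -0.9999] y heading -16.32 shift units [-4.63   4.124  1.211]
twist units (cw+) -0.915
```

Call:
arm_command --targets '[[[24, -0.65, 0.6, 0, -0.5], [24, -0.7, 0.6, 0, -0.4], [24, -0.7, 0.6, 0, 0], [24, -0.7, 0.6, 0, 0], [24, -0.7, 0.6, 0, 0], [24, -0.4, 0.4, 0, 0], [24, -0.1, 0.1, 0, 0], [24, 0, 0, 0, 0]]]'

```text
time: 1.7
tcp_pos: [0.4742, -0.0178, 0.2467]
ee_rot: [2.392, 2.033, -0.025]
ft_force: [-0.5, 0.2, 0.4]
finger_gap: 0.024
```

```bash
python3 -c "
from h import *
go(.4685,-.0565,.19,-9)"
```

```text
t 1.7 tcp [ 0.4742 -0.0178  0.2467] gap 0.024 F [-0.52  0.23  0.36] M [ 0.018 -0.044 -0.014] q [-0.1   -0.241  1.563 -0.014  1.828 -1.513]
tilt [-0.0103 -0.0122 -0.9999] y heading -9.28 shift units [-0.766  0.022  1.144]
twist units (cw+) -0.035
```

Call:
arm_command --targets '[[[24, -0.5, 0, 0.4, 0], [24, -0.26, 0, 0.6, 0], [24, 0, 0, 0.5, 0], [24, 0, 0, 0.3, 0], [24, 0, 0, 0, 0]]]'

```text
time: 2.2
tcp_pos: [0.4656, -0.0518, 0.1553]
ee_rot: [2.385, 2.041, -0.021]
ft_force: [0.4, 0.2, -0.5]
finger_gap: 0.0238
```

Run:
```python
from h import *
im,d=read_camera("side")
go(.4685,-.0565,.111,-9)
b=im[100:235,230:370].copy(); b=cv2.resize(b,None,fx=5,fy=5,interpolation=cv2.INTER_CUBIC)
s=observe(); R=Ro.from_rotvec(s["ee_rot"]).as_matrix(); 
for k in (0,.025):
    p=proj("side",s["tcp_pos"]+R[:,2]*k); print(p); cv2.circle(b,tuple(int(v) for v in (p-[230,100])*5),3,(255,0,255),-1)
cv2.imwrite("pics/c.png",b[:,:,::-1])
```

```text
t 2.25 tcp [ 0.4661 -0.0518  0.1567] gap 0.024 F [ 1.07  0.59 -0.2 ] M [ 0.023 -0.015 -0.021] q [-0.175 -0.259  1.738 -0.012  1.668 -1.592]
tilt [-0.0069 -0.0104 -0.9999] y heading -8.88 shift units [-0.075  0.066  0.914]
twist units (cw+) 0.015
[303.16486424 185.6981913 ]
[302.78791612 192.92237933]
```

View pics/c.png

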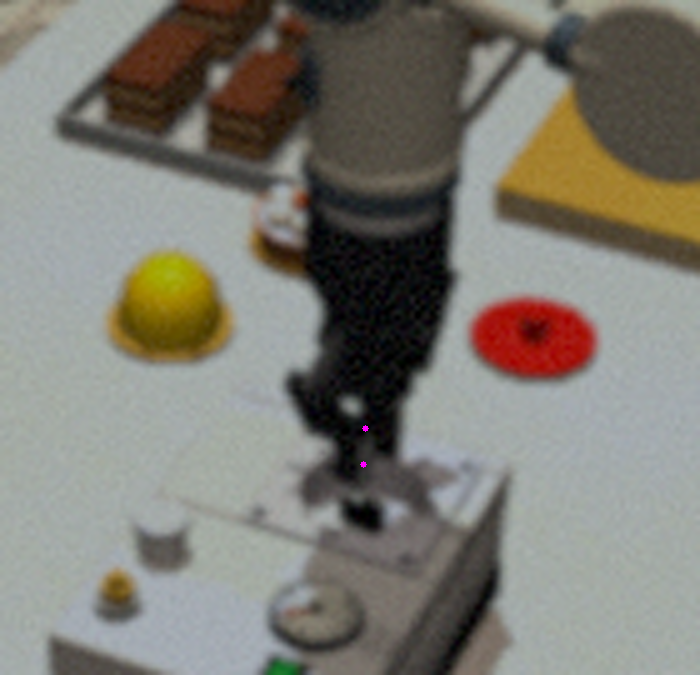

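Call:
arm_command --targets '[[[24, -0.07, 0.06, 0, 0], [24, 0, 0, 0.2, 0], [24, 0, 0, 0.2, 0], [24, 0, 0, 0.1, 0], [24, 0, 0, 0, 0]]]'

```text
time: 2.75
tcp_pos: [0.4706, -0.0551, 0.1343]
ee_rot: [2.378, 2.04, -0.011]
ft_force: [-0.3, 0.2, -0.1]
finger_gap: 0.0239
```

```bash
python3 -c "
from h import *
go(.4685,-.0565,.111,-9)"
```

```text
t 2.75 tcp [ 0.4706 -0.0551  0.1343] gap 0.0239 F [-0.33  0.15 -0.12] M [-0.013  0.014  0.063] q [-0.181 -0.245  1.766 -0.011  1.619 -1.6  ]
tilt [ 1.000e-04 -1.140e-02 -9.999e-01] y heading -8.73 shift units [-0.03  -0.039  0.467]
twist units (cw+) 0.033
```

Call:
arm_command --targets '[[[24, -0.03, -0.04, 0.1, 0], [24, 0, 0, 0.1, 0], [24, 0, 0, 0.1, 0], [24, 0, 0, 0.1, 0], [24, 0, 0, 0, 0]]]'

```text
time: 3.25
tcp_pos: [0.4682, -0.0567, 0.1126]
ee_rot: [2.378, 2.04, -0.012]
ft_force: [-0.1, 0.9, 0.8]
finger_gap: 0.0237
```

```bash
python3 -c "
from h import *
go(.4685,-.0565,.111,-9)"
```

```text
t 3.25 tcp [ 0.4682 -0.0567  0.1126] gap 0.0237 F [-0.09  0.91  0.83] M [-0.021 -0.048 -0.021] q [-0.185 -0.243  1.802 -0.011  1.58  -1.603]
tilt [-0.     -0.0113 -0.9999] y heading -8.75 shift units [0.006 0.006 0.031]
twist units (cw+) 0.031
```

Call:
arm_command --targets '[[[16, 0, 0, 0, 0], [8, 0, 0, 0, 0], [4, 0, 0, 0, 0], [4, 0, 0, 0, 0], [4, 0, 0, 0, 0], [4, 0, 0, 0, 0]]]' --newtons 20

```text
time: 3.85
tcp_pos: [0.4682, -0.0555, 0.1126]
ee_rot: [2.379, 2.042, -0.009]
ft_force: [0.5, 0.3, -1.0]
finger_gap: 0.0117
```

```bash
cat >> h.py <<'E'
def feel(n=4):
    T=[]
    for i in range(n):
        read_camera("side"); s=observe(); T.append(np.r_[s["ft_force"],s["wrist_torque"],s["joint_efforts"][5]])
    T=np.array(T); R=Ro.from_rotvec(s["ee_rot"]).as_matrix(); h=np.degrees(np.arctan2(R[1,1],R[0,1]))
    print('t',round(s["time"],2),'tcp',s["tcp_pos"].round(4),'gap',round(s["finger_gap"],4),'F',T[:,:3].mean(0).round(2),'M',T[:,3:6].mean(0).round(3),'Mzs',T[:,5].round(3),'j6',T[:,6].round(3),'head',h.round(2),'Ftool',(R.T@T[:,:3].mean(0)).round(2))
E
python3 -c "
from h import *
feel()"
```

```text
t 4.05 tcp [ 0.4682 -0.0555  0.1126] gap 0.0114 F [-0.32  1.35 -0.73] M [ 0.192  0.003 -0.049] Mzs [-0.01  -0.033 -0.095 -0.057] j6 [-0.025 -0.024 -0.025 -0.025] head -8.7 Ftool [ 1.29 -0.52  0.72]
```

Call:
arm_command --targets '[[[4, 0, 0, 0, 0.5], [4, 0, 0, 0, 0.5], [4, 0, 0, 0, 0.5]]]'

```text
time: 4.35
tcp_pos: [0.4681, -0.0557, 0.1126]
ee_rot: [2.584, 1.773, -0.009]
ft_force: [0.3, 1.5, -1.3]
finger_gap: 0.0114
```

```bash
python3 -c "
from h import *
feel()"
```

```text
t 4.55 tcp [ 0.4682 -0.0557  0.1126] gap 0.0115 F [-0.1   1.04 -1.01] M [ 0.171  0.037 -0.014] Mzs [-0.001  0.003 -0.023 -0.035] j6 [-0.313  0.716  0.275  0.057] head -20.81 Ftool [ 0.94 -0.47  1.  ]
```

Call:
arm_command --targets '[[[4, 0, 0, 0, 0.5], [4, 0, 0, 0, 0.4]]]'

```text
time: 4.75
tcp_pos: [0.4681, -0.0558, 0.1126]
ee_rot: [2.686, 1.614, -0.008]
ft_force: [0.3, 1.5, -1.0]
finger_gap: 0.0113
```

```bash
python3 -c "
from h import *
feel(6)"
```

```text
t 5.05 tcp [ 0.4681 -0.0558  0.1126] gap 0.011 F [-0.07  0.87 -0.99] M [ 0.114  0.085 -0.006] Mzs [-0.01   0.035 -0.019 -0.045  0.013 -0.013] j6 [-0.182  0.539  0.19   0.025 -0.01  -0.007] head -27.86 Ftool [ 0.75 -0.48  0.98]
```

Call:
arm_command --targets '[[[4, 0, 0, 0, 0.3]]]'

```text
time: 5.15
tcp_pos: [0.4681, -0.0559, 0.1126]
ee_rot: [2.717, 1.562, -0.008]
ft_force: [-0.5, 0.4, -0.7]
finger_gap: 0.011
```

```bash
python3 -c "
from h import *
feel(6)"
```

```text
t 5.45 tcp [ 0.4681 -0.0558  0.1126] gap 0.0118 F [-0.48  0.71 -0.58] M [ 0.127  0.103 -0.027] Mzs [ 0.006 -0.07  -0.064 -0.018  0.021 -0.034] j6 [-0.256  0.342  0.118  0.008 -0.016 -0.009] head -30.2 Ftool [ 0.38 -0.78  0.57]
```

Call:
arm_command --targets '[[[4, 0, 0, 0, 0.3]]]'

```text
time: 5.55
tcp_pos: [0.4681, -0.0559, 0.1126]
ee_rot: [2.748, 1.505, -0.008]
ft_force: [-0.0, 0.4, -0.6]
finger_gap: 0.0115
```

```bash
python3 -c "
from h import *
feel(6)"
```

```text
t 5.85 tcp [ 0.4681 -0.0559  0.1126] gap 0.0113 F [-0.04  0.53 -0.77] M [ 0.068  0.153 -0.028] Mzs [ 0.008 -0.034 -0.023 -0.034 -0.049 -0.039] j6 [-0.264  0.349  0.124  0.011 -0.017 -0.012] head -32.55 Ftool [ 0.43 -0.32  0.77]
```

Call:
arm_command --targets '[[[4, 0, 0, 0, 0.3]]]'

```text
time: 5.95
tcp_pos: [0.468, -0.0559, 0.1126]
ee_rot: [2.778, 1.448, -0.008]
ft_force: [-1.4, -0.1, -1.5]
finger_gap: 0.0113
```

```bash
python3 -c "
from h import *
feel(6)"
```

```text
t 6.25 tcp [ 0.468  -0.0559  0.1126] gap 0.0113 F [-0.64  0.24 -0.32] M [ 0.047  0.16  -0.008] Mzs [-0.017  0.019  0.003 -0.04  -0.013 -0.001] j6 [-0.266  0.351  0.125  0.012 -0.017 -0.013] head -34.9 Ftool [-0.16 -0.66  0.32]
```

Call:
arm_command --targets '[[[4, 0, 0, 0, 0.3]]]'

```text
time: 6.35
tcp_pos: [0.468, -0.0559, 0.1126]
ee_rot: [2.808, 1.391, -0.008]
ft_force: [-0.5, -0.3, -0.9]
finger_gap: 0.0114
```

```bash
python3 -c "
from h import *
feel(6)"
```

```text
t 6.65 tcp [ 0.468  -0.0559  0.1126] gap 0.0114 F [-0.45 -0.09 -0.7 ] M [ 0.053  0.178 -0.001] Mzs [-0.012 -0.02   0.005  0.007  0.005  0.009] j6 [-0.266  0.351  0.126  0.013 -0.017 -0.013] head -37.25 Ftool [-0.34 -0.3   0.7 ]
```

Call:
arm_command --targets '[[[4, 0, 0, 0, 0.3]]]'

```text
time: 6.75
tcp_pos: [0.468, -0.056, 0.1126]
ee_rot: [2.835, 1.333, -0.008]
ft_force: [-0.6, 0.6, 0.2]
finger_gap: 0.0112
```

```bash
python3 -c "
from h import *
feel(6)"
```

```text
t 7.05 tcp [ 0.468  -0.056   0.1126] gap 0.0116 F [-0.98 -0.01 -0.5 ] M [ 0.013  0.217 -0.006] Mzs [ 0.007 -0.052  0.029 -0.058  0.014  0.026] j6 [-0.265  0.352  0.126  0.013 -0.016 -0.012] head -39.6 Ftool [-0.63 -0.75  0.5 ]
```

Call:
arm_command --targets '[[[4, 0, 0, 0, 0.3]]]'

```text
time: 7.15
tcp_pos: [0.4679, -0.056, 0.1126]
ee_rot: [2.862, 1.275, -0.008]
ft_force: [-0.4, -0.0, -1.4]
finger_gap: 0.0113
```

```bash
python3 -c "
from h import *
feel(6)"
```

```text
t 7.45 tcp [ 0.468  -0.056   0.1126] gap 0.0112 F [-0.87 -0.07 -0.49] M [ 0.009  0.273 -0.041] Mzs [-0.031 -0.049 -0.075 -0.065 -0.054  0.026] j6 [-0.265  0.352  0.126  0.013 -0.016 -0.012] head -41.95 Ftool [-0.63 -0.61  0.49]
```

Call:
arm_command --targets '[[[4, 0, 0, 0, 0.3]]]'

```text
time: 7.55
tcp_pos: [0.4679, -0.056, 0.1126]
ee_rot: [2.887, 1.216, -0.007]
ft_force: [-1.4, -0.4, -0.3]
finger_gap: 0.0115
```

```bash
python3 -c "
from h import *
feel(6)"
```

```text
t 7.85 tcp [ 0.4679 -0.056   0.1126] gap 0.0115 F [-1.11  0.   -0.46] M [-0.024  0.298 -0.031] Mzs [-0.025  0.005 -0.016 -0.008 -0.061 -0.082] j6 [-0.265  0.352  0.127  0.014 -0.016 -0.012] head -44.29 Ftool [-0.77 -0.8   0.46]
```

Call:
arm_command --targets '[[[4, 0, 0, 0, 0.3]]]'

```text
time: 7.95
tcp_pos: [0.4679, -0.056, 0.1126]
ee_rot: [2.912, 1.156, -0.007]
ft_force: [-1.7, 0.4, 0.4]
finger_gap: 0.0113
```

```bash
python3 -c "
from h import *
feel(6)"
```

```text
t 8.25 tcp [ 0.4679 -0.0561  0.1126] gap 0.0114 F [-1.13 -0.4  -0.28] M [-0.036  0.329 -0.006] Mzs [ 0.021 -0.052 -0.018  0.016  0.024 -0.025] j6 [-0.265  0.352  0.127  0.014 -0.015 -0.012] head -46.65 Ftool [-1.09 -0.48  0.28]
```

Call:
arm_command --targets '[[[4, 0, 0, 0, 0.3]]]'

```text
time: 8.35
tcp_pos: [0.4679, -0.0561, 0.1126]
ee_rot: [2.935, 1.096, -0.007]
ft_force: [-1.4, -1.4, -0.1]
finger_gap: 0.0116
```

```bash
python3 -c "
from h import *
feel(6)"
```

```text
t 8.65 tcp [ 0.4678 -0.0561  0.1125] gap 0.0113 F [-1.46 -0.36 -0.06] M [-0.06   0.343 -0.014] Mzs [ 0.007 -0.028 -0.031 -0.018 -0.008 -0.003] j6 [-0.265  0.353  0.127  0.014 -0.015 -0.011] head -49.0 Ftool [-1.34 -0.69  0.06]
```

Call:
arm_command --targets '[[[4, 0, 0, 0, 0.3]]]'

```text
time: 8.75
tcp_pos: [0.4678, -0.0561, 0.1126]
ee_rot: [2.956, 1.036, -0.007]
ft_force: [-1.4, -1.2, 0.1]
finger_gap: 0.0115
```

```bash
python3 -c "
from h import *
feel(6)"
```

```text
t 9.05 tcp [ 0.4678 -0.0561  0.1126] gap 0.0114 F [-1.82 -0.95  0.06] M [-0.076  0.412 -0.027] Mzs [-0.044 -0.044 -0.044  0.003 -0.02  -0.013] j6 [-0.264  0.353  0.128  0.015 -0.015 -0.011] head -51.35 Ftool [-2.01 -0.39 -0.05]
```

Call:
arm_command --targets '[[[4, 0, 0, 0, 0.3]]]'

```text
time: 9.15
tcp_pos: [0.4678, -0.0561, 0.1126]
ee_rot: [2.977, 0.975, -0.007]
ft_force: [-2.2, -0.9, 0.4]
finger_gap: 0.0116
```

```bash
python3 -c "
from h import *
feel(5)"
```

```text
t 9.4 tcp [ 0.4678 -0.0561  0.1126] gap 0.0115 F [-1.67 -0.85  0.39] M [-0.076  0.438 -0.017] Mzs [-0.004  0.004 -0.051 -0.018 -0.016] j6 [-0.264  0.353  0.128  0.015 -0.014] head -53.69 Ftool [-1.85 -0.3  -0.38]
```

Call:
arm_command --targets '[[[4, 0, 0, 0, 0.3]]]'

```text
time: 9.5
tcp_pos: [0.4678, -0.0561, 0.1126]
ee_rot: [2.996, 0.914, -0.007]
ft_force: [-2.2, -1.4, 0.6]
finger_gap: 0.0114
```

```bash
python3 -c "
from h import *
feel(5)"
```

```text
t 9.75 tcp [ 0.4677 -0.0561  0.1126] gap 0.0111 F [-1.89 -1.09  0.36] M [-0.056  0.46  -0.038] Mzs [-0.02  -0.024 -0.002 -0.058 -0.086] j6 [-0.259  0.351  0.126  0.014 -0.014] head -56.02 Ftool [-2.18 -0.15 -0.34]
```

Call:
arm_command --targets '[[[4, 0, 0, 0, 0.2]]]'

```text
time: 9.85
tcp_pos: [0.4677, -0.0561, 0.1126]
ee_rot: [3.008, 0.873, -0.007]
ft_force: [-2.6, -1.2, 0.2]
finger_gap: 0.0117
```

```bash
python3 -c "
from h import *
feel(8)"
```

```text
t 10.25 tcp [ 0.4677 -0.0561  0.1126] gap 0.0116 F [-2.51 -0.93  0.13] M [-0.072  0.48  -0.004] Mzs [ 0.007 -0.038 -0.026 -0.003  0.03   0.008 -0.029  0.018] j6 [-0.214  0.217  0.091  0.024  0.    -0.006 -0.006 -0.004] head -57.61 Ftool [-2.62 -0.56 -0.12]
```

Call:
arm_command --targets '[[[4, 0, 0, 0, 0.2]]]'

```text
time: 10.35
tcp_pos: [0.4677, -0.0562, 0.1126]
ee_rot: [3.02, 0.83, -0.006]
ft_force: [-2.1, -0.7, 0.9]
finger_gap: 0.0113
```

```bash
python3 -c "
from h import *
feel(8)"
```

```text
t 10.75 tcp [ 0.4677 -0.0562  0.1126] gap 0.0114 F [-2.62 -1.44  0.72] M [-0.086  0.54   0.017] Mzs [ 0.056 -0.021  0.018  0.05   0.037  0.012 -0.02   0.006] j6 [-0.171  0.276  0.143  0.072  0.045  0.036  0.034  0.034] head -59.21 Ftool [-2.99 -0.1  -0.7 ]
```

Call:
arm_command --targets '[[[4, 0, 0, 0, 0.2]]]'

```text
time: 10.85
tcp_pos: [0.4677, -0.0561, 0.1126]
ee_rot: [3.032, 0.788, -0.006]
ft_force: [-2.5, -1.6, 1.4]
finger_gap: 0.0115
```

```bash
python3 -c "
from h import *
feel(8)"
```

```text
t 11.25 tcp [ 0.4677 -0.0561  0.1126] gap 0.0115 F [-2.71 -1.25  0.67] M [-0.103  0.536  0.084] Mzs [0.102 0.104 0.087 0.062 0.093 0.058 0.053 0.115] j6 [-0.123  0.324  0.19   0.119  0.092  0.083  0.081  0.081] head -60.81 Ftool [-2.98 -0.22 -0.65]
```

Call:
arm_command --targets '[[[4, 0, 0, 0, 0.12]]]'

```text
time: 11.35
tcp_pos: [0.4677, -0.0562, 0.1126]
ee_rot: [3.038, 0.763, -0.006]
ft_force: [-2.5, -0.5, 0.5]
finger_gap: 0.0114
```

```bash
python3 -c "
from h import *
feel(8)"
```

```text
t 11.75 tcp [ 0.4677 -0.0562  0.1126] gap 0.0113 F [-2.9  -0.78  0.72] M [-0.119  0.599  0.109] Mzs [0.149 0.108 0.132 0.06  0.097 0.101 0.089 0.136] j6 [0.01  0.255 0.173 0.132 0.117 0.111 0.11  0.11 ] head -61.77 Ftool [-2.92 -0.68 -0.71]
```

Call:
arm_command --targets '[[[4, 0, 0, 0, -0.5], [4, 0, 0, 0, -0.7], [4, 0, 0, 0, -0.7], [4, 0, 0, 0, -0.7], [4, 0, 0, 0, -0.7], [4, 0, 0, 0, -0.7], [4, 0, 0, 0, -0.7], [4, 0, 0, 0, -0.4]]]'

```text
time: 12.55
tcp_pos: [0.4682, -0.0556, 0.1126]
ee_rot: [2.558, 1.811, -0.008]
ft_force: [-3.1, 0.0, 1.5]
finger_gap: 0.0115
```

```bash
python3 -c "
from h import *
feel(4)"
```

```text
t 12.75 tcp [ 0.4682 -0.0557  0.1126] gap 0.0113 F [-2.98 -0.39  0.35] M [-0.068  0.505  0.035] Mzs [0.026 0.094 0.015 0.004] j6 [ 0.139 -0.621 -0.23  -0.042] head -19.71 Ftool [-1.38 -2.67 -0.35]
```

Call:
arm_command --targets '[[[4, 0, 0, 0, -0.7], [4, 0, 0, 0, -0.8], [4, 0, 0, 0, -0.8], [4, 0, 0, 0, -0.8], [4, 0, 0, 0, -0.8], [4, 0, 0, 0, -0.7], [4, 0, 0, 0, -0.5], [4, 0, 0, 0, -0.4]]]'

```text
time: 13.55
tcp_pos: [0.4682, -0.0549, 0.1126]
ee_rot: [1.679, 2.65, -0.009]
ft_force: [-3.6, -0.1, -0.3]
finger_gap: 0.0112
```

```bash
python3 -c "
from h import *
feel(6)
print(observe()['qpos'])"
```

```text
t 13.85 tcp [ 0.4683 -0.0549  0.1126] gap 0.0113 F [-3.45 -0.61  0.9 ] M [-0.046  0.466  0.03 ] Mzs [ 0.043  0.035  0.049  0.044  0.012 -0.001] j6 [ 0.18  -0.578 -0.208 -0.031  0.008  0.004] head 25.13 Ftool [ 0.9  -3.38 -0.89]
[-0.18420637 -0.24312193  1.80254022 -0.00684372  1.58056592 -2.19361871]
```

Another 5.9° is needed, about 0.72 units. After that I'll release.

Call:
arm_command --targets '[[[4, 0, 0, 0, -0.37], [4, 0, 0, 0, -0.35]]]'

```text
time: 14.05
tcp_pos: [0.4682, -0.0548, 0.1126]
ee_rot: [1.548, 2.73, -0.009]
ft_force: [-3.3, -0.4, 0.6]
finger_gap: 0.0114
```

```bash
python3 -c "
from h import *
feel(6)"
```

```text
t 14.35 tcp [ 0.4682 -0.0548  0.1126] gap 0.0116 F [-3.6  -0.44  0.47] M [0.009 0.523 0.012] Mzs [ 0.048 -0.008  0.064  0.008 -0.034 -0.005] j6 [ 0.187 -0.463 -0.165 -0.022  0.011  0.005] head 30.77 Ftool [ 1.46 -3.32 -0.47]
```

Call:
arm_command --targets '[[[24, 0, 0, 0, 0], [24, 0, 0, 0, 0], [24, 0, 0, 0, 0], [24, 0, 0, -0.2, 0], [24, 0, 0, -0.4, 0], [24, 0, 0, -0.6, 0], [24, 0, 0, -0.5, 0.5], [24, 0, 0, 0, 0.5]]]'

```text
time: 15.15
tcp_pos: [0.4697, -0.0539, 0.2038]
ee_rot: [1.741, 2.604, -0.003]
ft_force: [0.3, 0.4, 0.2]
finger_gap: 0.0239
```

```bash
python3 -c "
from h import *
go(.476,-.362,.2,-30)"
```

```text
t 15.15 tcp [ 0.4697 -0.0539  0.2038] gap 0.0239 F [0.31 0.43 0.15] M [-0.032 -0.026  0.011] q [-0.183 -0.265  1.659 -0.005  1.74  -2.146]
tilt [ 0.0067 -0.0067 -1.    ] y heading 22.45 shift units [-5.742 -2.237  0.118]
twist units (cw+) 6.557
```

Call:
arm_command --targets '[[[45, 0, 0, 0, 0.8], [45, 0, 0, 0, 0.8], [45, 0, 0, 0, 0.8], [45, 0, 0, 0, 0.8], [45, 0, 0, 0, 0.8], [45, 0, 0, 0, 0.8], [45, 0, 0, 0, 0.8], [45, 0, 0, 0, 0.5]]]'

```text
time: 15.95
tcp_pos: [0.4724, -0.054, 0.2146]
ee_rot: [2.683, 1.597, 0.022]
ft_force: [0.2, -1.0, 0.0]
finger_gap: 0.0453
```

```bash
python3 -c "
from h import *
go(.476,-.362,.2,-30)"
```

```text
t 15.95 tcp [ 0.4724 -0.054   0.2146] gap 0.0453 F [ 0.17 -0.96  0.04] M [-0.021  0.025  0.021] q [-0.182 -0.27   1.645 -0.005  1.744 -1.257]
tilt [ 0.0217 -0.0088 -0.9997] y heading -28.47 shift units [-5.381  2.992  0.347]
twist units (cw+) 0.191
```

Call:
arm_command --targets '[[[45, -0.7, 0.4, 0, 0], [45, -0.8, 0.45, 0, 0], [45, -0.8, 0.45, 0, 0], [45, -0.8, 0.45, 0, 0], [45, -0.8, 0.45, 0.1, 0], [45, -0.8, 0.4, 0.1, 0], [45, -0.4, 0.2, 0, 0], [45, 0, 0, 0, 0]]]'

```text
time: 16.75
tcp_pos: [0.4764, -0.3556, 0.2153]
ee_rot: [2.673, 1.596, 0.035]
ft_force: [-0.7, 0.7, 0.2]
finger_gap: 0.0453
```

Run:
```python
from h import *
go(.476,-.362,.08,-30)
im,d=read_camera("top"); cv2.imwrite("pics/d.png",cv2.resize(im[170:280,222:422],None,fx=4,fy=4,interpolation=cv2.INTER_CUBIC)[:,:,::-1])
G=im.astype(float).mean(2)[214:234,281:301]
g=cv2.resize(G,None,fx=8,fy=8,interpolation=cv2.INTER_CUBIC)
m=(g<(G.min()+np.median(G))/2).astype(np.uint8); c=max(cv2.findContours(m,0,2)[0],key=cv2.contourArea)
print(cv2.minAreaRect(c))
```

```text
t 16.75 tcp [ 0.4764 -0.3556  0.2153] gap 0.0453 F [-0.72  0.66  0.21] M [-0.005  0.017 -0.003] q [-0.705  0.042  1.355  0.012  1.711 -1.779]
tilt [ 0.0339 -0.013  -0.9993] y heading -28.33 shift units [-0.129 -0.043  2.706]
twist units (cw+) 0.209
((78.60000610351562, 84.20000457763672), (67.9764633178711, 36.671512603759766), 63.43495178222656)
```

View pics/d.png

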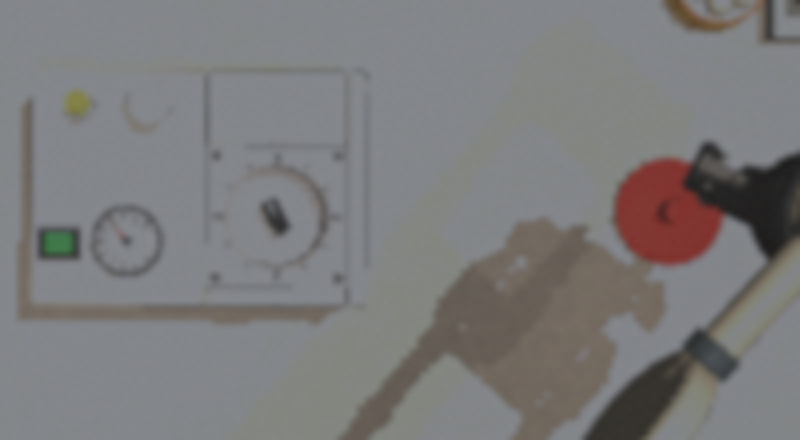

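Call:
arm_command --targets '[[[45, -0.13, -0.04, 0.5, 0], [45, 0, 0, 0.7, 0], [45, 0, 0, 0.7, 0], [45, 0, 0, 0.5, 0], [45, 0, 0, 0.2, 0], [45, 0, 0, 0, 0]]]'

```text
time: 17.4
tcp_pos: [0.4805, -0.3553, 0.0883]
ee_rot: [2.661, 1.601, 0.045]
ft_force: [0.3, 0.3, 0.9]
finger_gap: 0.0449
```

Run:
```python
from h import *
go(.476,-.362,.037,-30)
```

```text
t 17.4 tcp [ 0.4805 -0.3553  0.0883] gap 0.0449 F [0.29 0.27 0.9 ] M [-0.003  0.019 -0.008] q [-0.702  0.08   1.541  0.016  1.478 -1.786]
tilt [ 0.0429 -0.0156 -0.999 ] y heading -27.95 shift units [-0.166 -0.063  1.023]
twist units (cw+) 0.256
```

Call:
arm_command --targets '[[[45, -0.16, -0.06, 0, 0], [45, 0, 0, 0, 0.9], [45, 0, 0, 0, 1], [45, 0, 0, 0, 1], [45, 0, 0, 0, 1], [45, 0, 0, 0, 1], [45, 0, 0, 0, 1], [45, 0, 0, 0, 0.9]]]'

```text
time: 18.2
tcp_pos: [0.4771, -0.366, 0.1073]
ee_rot: [3.101, 0.154, 0.092]
ft_force: [0.0, 0.9, 0.3]
finger_gap: 0.0453
```

Run:
```python
from h import *
go(.476,-.362,.037,-118)
```

```text
t 18.2 tcp [ 0.4771 -0.366   0.1073] gap 0.0453 F [0.02 0.89 0.33] M [0.026 0.02  0.009] q [-0.719  0.06   1.529  0.016  1.486 -0.819]
tilt [ 0.0608 -0.0325 -0.9976] y heading -84.37 shift units [-0.095 -0.137  1.398]
twist units (cw+) 4.204
```

Call:
arm_command --targets '[[[45, 0, 0, 0, 0], [45, 0, 0, 0, 0], [45, 0, 0, 0, 0]]]'

```text
time: 18.5
tcp_pos: [0.478, -0.3679, 0.1129]
ee_rot: [3.095, 0.16, 0.1]
ft_force: [-0.1, 0.0, -0.1]
finger_gap: 0.0451
```

Run:
```python
from h import *
go(.476,-.362,.037,-118)
```

```text
t 18.5 tcp [ 0.478  -0.3679  0.1129] gap 0.0451 F [-0.14  0.03 -0.05] M [-0.013  0.02  -0.021] q [-0.72   0.055  1.524  0.016  1.487 -0.825]
tilt [ 0.0666 -0.0379 -0.9971] y heading -84.14 shift units [-0.121 -0.188  1.507]
twist units (cw+) 4.232
```

Call:
arm_command --targets '[[[45, 0, 0, 0, -0.5], [45, 0, 0, 0, -0.5], [45, 0, 0, 0, -0.5], [45, 0, 0, 0, -0.5]]]'

```text
time: 18.9
tcp_pos: [0.4781, -0.3684, 0.1149]
ee_rot: [3.026, 0.616, 0.091]
ft_force: [0.5, -0.3, -0.3]
finger_gap: 0.045
```

Run:
```python
from h import *
go(.476,-.362,.037,-118)
```

```text
t 18.9 tcp [ 0.4781 -0.3684  0.1149] gap 0.045 F [ 0.46 -0.33 -0.34] M [ 0.027 -0.001  0.029] q [-0.721  0.053  1.522  0.015  1.488 -1.123]
tilt [ 0.0683 -0.0396 -0.9969] y heading -67.08 shift units [-0.062 -0.233  1.545]
twist units (cw+) 6.366
```

Call:
arm_command --targets '[[[45, 0, 0, 0, 0.5], [45, 0, 0, 0, 0.8], [45, 0, 0, 0, 0.8], [45, 0, 0, 0, 0.8], [45, 0, 0, 0, 0.8], [45, 0, 0, 0, 0.8], [45, 0, 0, 0, 0.8], [45, 0, 0, 0, 0.7]]]'

```text
time: 19.7
tcp_pos: [0.4781, -0.369, 0.1171]
ee_rot: [3.037, -0.692, 0.12]
ft_force: [1.0, 0.0, -0.6]
finger_gap: 0.045
```

Run:
```python
from h import *
go(.476,-.362,.037,-118)
for i in range(4): read_camera("top")
go(.4745,-.361,.06,-118)
```

```text
t 19.7 tcp [ 0.4781 -0.369   0.1171] gap 0.045 F [ 0.97  0.   -0.57] M [ 0.04   0.003 -0.01 ] q [-0.721  0.052  1.52   0.015  1.49  -0.274]
tilt [ 0.0696 -0.041  -0.9967] y heading -115.68 shift units [-0.227 -0.118  1.588]
twist units (cw+) 0.29
t 19.9 tcp [ 0.4781 -0.3689  0.117 ] gap 0.0447 F [ 0.52 -0.46 -0.01] M [ 0.002  0.065 -0.025] q [-0.721  0.052  1.52   0.015  1.49  -0.28 ]
tilt [ 0.0695 -0.041  -0.9967] y heading -115.33 shift units [-0.225 -0.121  1.124]
twist units (cw+) 0.334
```

Call:
arm_command --targets '[[[45, -0.11, -0.06, 0.2, 0], [45, -0.11, -0.06, 0.25, 0], [45, 0, 0, 0.25, 0], [45, 0, 0, 0.2, 0], [45, 0, 0, 0.15, 0], [45, 0, 0, 0.1, 0]]]'

```text
time: 20.5
tcp_pos: [0.4737, -0.3597, 0.0526]
ee_rot: [3.042, -0.672, 0.117]
ft_force: [0.5, 0.3, -0.5]
finger_gap: 0.0455
```

Run:
```python
from h import *
for i in range(5): read_camera("top")
go(.4745,-.361,.04,-118)
```

```text
t 20.75 tcp [ 0.4744 -0.3603  0.0548] gap 0.045 F [-0.28  0.19 -0.13] M [0.066 0.017 0.013] q [-0.714  0.068  1.617  0.015  1.377 -0.282]
tilt [ 0.0701 -0.0415 -0.9967] y heading -114.94 shift units [-0.016  0.008  0.296]
twist units (cw+) 0.383
```

Call:
arm_command --targets '[[[45, 0, 0, 0.1, 0], [45, 0, 0, 0.1, 0], [45, 0, 0, 0.06, 0], [36, 0, 0, 0, 0], [28, 0, 0, 0, 0], [22, 0, 0, 0, 0], [20, 0, 0, 0, 0], [20, 0, 0, 0, 0]]]' --newtons 20

```text
time: 21.55
tcp_pos: [0.4761, -0.3617, 0.0428]
ee_rot: [3.039, -0.671, 0.125]
ft_force: [0.3, 0.6, -0.5]
finger_gap: 0.0203
```

Run:
```python
from h import *
im,d=read_camera("side"); im,d=read_camera("side"); 
go(.4745,-.361,.04,-30)
cv2.imwrite("pics/e.png",cv2.resize(im[80:220,270:410],None,fx=4,fy=4,interpolation=cv2.INTER_CUBIC)[:,:,::-1])
```

```text
t 21.65 tcp [ 0.4761 -0.3617  0.0428] gap 0.0201 F [-0.82 -0.37  0.08] M [0.015 0.055 0.025] q [-0.714  0.081  1.625  0.015  1.352 -0.282]
tilt [ 0.0725 -0.0436 -0.9964] y heading -114.94 shift units [-0.04   0.     0.052]
twist units (cw+) -10.618
```

View pics/e.png

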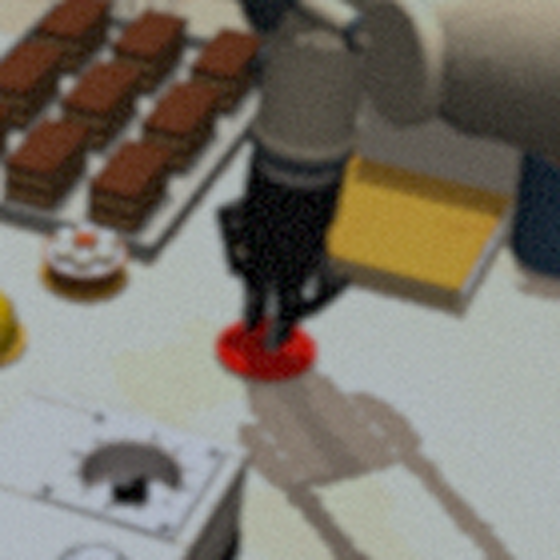

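Call:
arm_command --targets '[[[32, 0, 0, 0, 0], [32, 0, 0, 0, 0], [32, 0, 0, 0, -0.4], [32, 0, 0, 0, -0.8], [32, 0, 0, 0, -0.8], [32, 0, 0, 0, -0.8], [32, 0, 0, 0, -0.8], [32, 0, 0, 0, -0.8]]]'

```text
time: 22.45
tcp_pos: [0.4766, -0.3621, 0.0436]
ee_rot: [3.072, 0.311, 0.107]
ft_force: [-0.2, -0.7, 0.4]
finger_gap: 0.0318
```

Call:
arm_command --targets '[[[32, 0, 0, 0, -0.8], [32, 0, 0, 0, -0.8], [32, 0, 0, 0, -0.8], [32, 0, 0, 0, -0.8], [32, 0, 0, 0, -0.8], [32, 0, 0, 0, -0.8], [32, 0, 0, 0, -0.5], [32, 0, 0, 0, -0.2]]]'

```text
time: 23.25
tcp_pos: [0.4771, -0.3624, 0.0442]
ee_rot: [2.685, 1.477, 0.067]
ft_force: [-0.1, 0.2, 0.2]
finger_gap: 0.0322
```

Run:
```python
from h import *
read_camera("side"); read_camera("side"); read_camera("side"); 
go(.4761,-.3617,.041,-31)
```

```text
t 23.4 tcp [ 0.4771 -0.3624  0.0442] gap 0.0318 F [-0.12 -0.71  0.48] M [ 0.072 -0.004  0.017] q [-0.714  0.08   1.624  0.015  1.351 -1.719]
tilt [ 0.0753 -0.0457 -0.9961] y heading -32.57 shift units [ 0.    -0.03   0.063]
twist units (cw+) -0.197
```

Call:
arm_command --targets '[[[32, 0, -0.03, 0.08, 0], [24, 0, 0, 0, 0], [16, 0, 0, 0, 0], [10, 0, 0, 0, 0], [10, 0, 0, 0, 0], [10, 0, 0, 0, 0]]]' --newtons 30

```text
time: 24.0
tcp_pos: [0.4762, -0.3618, 0.0402]
ee_rot: [2.689, 1.469, 0.068]
ft_force: [-1.3, 0.6, 0.1]
finger_gap: 0.0161
```

Run:
```python
from h import *
read_camera("side"); read_camera("side")
go(.4761,-.3617,.18,-31)
```

```text
t 24.1 tcp [ 0.4762 -0.3618  0.0402] gap 0.0158 F [-1.03  0.25  0.1 ] M [-0.027  0.079  0.002] q [-0.714  0.08   1.631  0.015  1.343 -1.717]
tilt [ 0.0758 -0.0462 -0.9961] y heading -32.71 shift units [ 0.007  0.245 -2.786]
twist units (cw+) -0.214
```

Call:
arm_command --targets '[[[10, 0, 0.01, -0.1, 0], [10, 0, 0.02, -0.25, 0], [10, 0, 0.03, -0.35, 0], [10, 0, 0.03, -0.35, 0], [10, 0, 0.03, -0.35, 0], [10, 0, 0.02, -0.3, 0], [10, 0, 0.02, -0.2, 0], [10, 0, 0.01, -0.1, 0]]]'

```text
time: 24.9
tcp_pos: [0.4753, -0.3613, 0.1479]
ee_rot: [2.69, 1.469, 0.068]
ft_force: [-0.5, 1.3, -1.3]
finger_gap: 0.0161
```

Run:
```python
from h import *
for i in range(4): im,d=read_camera("side")
go(.4761,-.3617,.18,-31)
cv2.imwrite("pics/f.png",cv2.resize(im[60:200,270:410],None,fx=4,fy=4,interpolation=cv2.INTER_CUBIC)[:,:,::-1])
```

```text
t 25.1 tcp [ 0.4747 -0.3609  0.1453] gap 0.0162 F [ 0.82 -1.22 -1.15] M [-0.015  0.031 -0.037] q [-0.715  0.017  1.506  0.015  1.536 -1.715]
tilt [ 0.0727 -0.0434 -0.9964] y heading -32.72 shift units [ 0.003  0.091 -0.689]
twist units (cw+) -0.215
```

View pics/f.png

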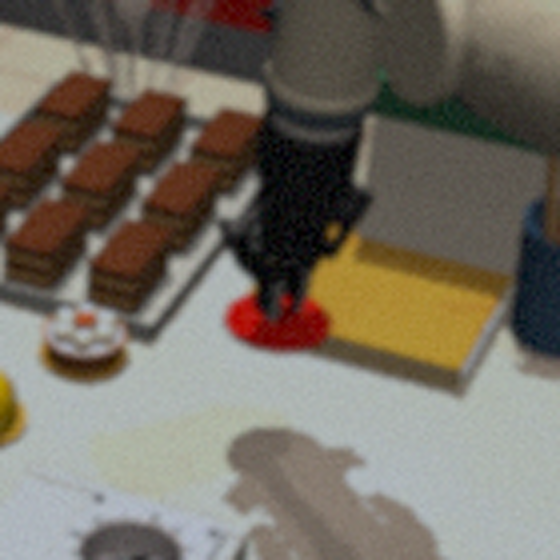

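Call:
arm_command --targets '[[[10, 0, 0.02, -0.2, 0], [10, 0, 0.03, -0.3, 0], [10, 0.1, -0.06, -0.2, 0], [10, 0.25, -0.16, -0.05, 0], [10, 0.4, -0.26, 0, 0], [10, 0.45, -0.29, 0, 0], [10, 0.45, -0.29, 0, 0], [10, 0.45, -0.29, 0, 0]]]'

```text
time: 25.9
tcp_pos: [0.4731, -0.2299, 0.1798]
ee_rot: [2.698, 1.467, 0.066]
ft_force: [0.0, 0.0, -0.8]
finger_gap: 0.0164
```

Call:
arm_command --targets '[[[10, 0.45, -0.29, 0, 0], [10, 0.45, -0.29, 0, 0], [10, 0.45, -0.29, 0, 0], [10, 0.4, -0.26, 0, 0], [10, 0.3, -0.2, 0, 0], [10, 0.2, -0.13, 0, 0], [10, 0.1, -0.06, 0, 0]]]'

```text
time: 26.6
tcp_pos: [0.4706, -0.0752, 0.176]
ee_rot: [2.693, 1.476, 0.074]
ft_force: [0.2, -0.3, -0.2]
finger_gap: 0.0161
```

Run:
```python
from h import *
for i in range(4): read_camera("side")
go(.4665,-.055,.175,-31)
z=observe()["tcp_pos"][2]-.0402+.008
o,d=None,None
for n in("top","side"):
    im,_=read_camera(n); im=im.astype(int); m=((im[...,0]>90)&(im[...,1]<.55*im[...,0])&(im[...,2]<.6*im[...,0])).astype(np.uint8)
    u,v=proj(n,np.array([.468,-.056,z])).astype(int); k=np.zeros_like(m); k[v-25:v+25,u-25:u+25]=m[v-25:v+25,u-25:u+25]
    c=max(cv2.findContours(k,0,2)[0],key=cv2.contourArea); e=cv2.fitEllipse(cv2.convexHull(c)); print(n,e,onz(n,*e[0],z))
    if n=="side": cv2.imwrite("pics/g.png",cv2.resize(im[120:240,230:370].astype(np.uint8),None,fx=5,fy=5,interpolation=cv2.INTER_CUBIC)[:,:,::-1])
```

```text
t 26.8 tcp [ 0.4709 -0.0771  0.1759] gap 0.0163 F [-0.17 -0.32 -0.5 ] M [0.042 0.052 0.005] q [-0.219 -0.317  1.752 -0.022  1.623 -1.222]
tilt [ 0.0755 -0.0392 -0.9964] y heading -32.67 shift units [ 0.325 -0.312 -0.006]
twist units (cw+) -0.208Traceback (most recent call last):
  File "<stdin>", line 9, in <module>
cv2.error: OpenCV(4.12.0) /io/opencv/modules/imgproc/src/shapedescr.cpp:361: error: (-201:Incorrect size of input array) There should be at least 5 points to fit the ellipse in function 'fitEllipseNoDirect'
```

Call:
arm_command --targets '[[[10, 0.16, -0.15, 0, 0], [10, 0.13, -0.13, 0, 0], [10, 0.04, -0.04, 0, 0]]]'

```text
time: 27.15
tcp_pos: [0.466, -0.0551, 0.1742]
ee_rot: [2.697, 1.467, 0.071]
ft_force: [-0.8, -0.3, 0.1]
finger_gap: 0.0162
```

```bash
cat > see.py <<'E'
from h import *
import sys
for i in range(3): im,_=read_camera("side")
go(.4665,-.055,.16,-31)
z=observe()["tcp_pos"][2]-.0402+.008
n="side"; im=im.astype(int); m=((im[...,0]>90)&(im[...,1]<.55*im[...,0])&(im[...,2]<.6*im[...,0])).astype(np.uint8)
u,v=proj(n,np.array([.468,-.056,z])).astype(int); k=np.zeros_like(m); k[v-22:v+22,u-25:u+25]=m[v-22:v+22,u-25:u+25]
c=max(cv2.findContours(k,0,2)[0],key=cv2.contourArea); e=cv2.fitEllipse(cv2.convexHull(c)); print(n,e,onz(n,*e[0],z))
cv2.imwrite(sys.argv[1],cv2.resize(im[120:240,230:370].astype(np.uint8),None,fx=5,fy=5,interpolation=cv2.INTER_CUBIC)[:,:,::-1])
E
python3 see.py pics/g.png
```

```text
t 27.3 tcp [ 0.4662 -0.0556  0.1743] gap 0.0163 F [-0.27  0.15  0.1 ] M [0.038 0.047 0.002] q [-0.173 -0.337  1.771 -0.026  1.627 -1.173]
tilt [ 0.0746 -0.0398 -0.9964] y heading -32.91 shift units [ 0.011 -0.025  0.285]
twist units (cw+) -0.238
side ((302.7536926269531, 189.65489196777344), (19.52980613708496, 29.510339736938477), 95.57942199707031) [ 0.46692662 -0.05273917  0.14211725]
```

View pics/g.png

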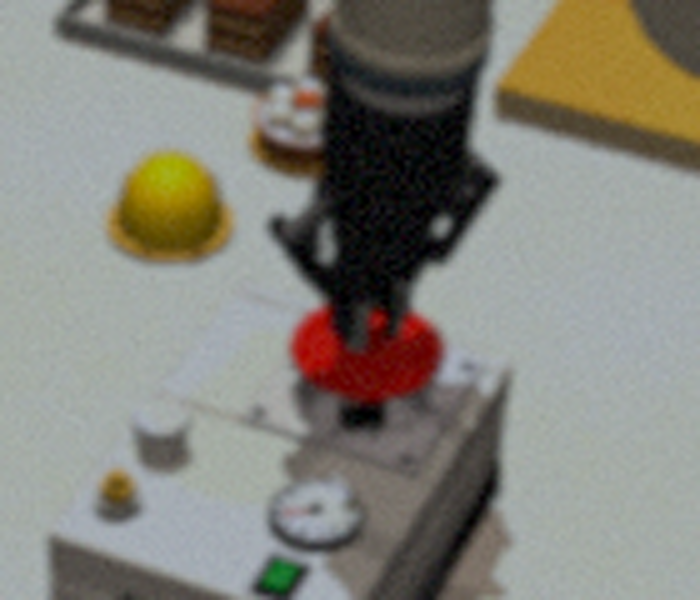

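Call:
arm_command --targets '[[[10, 0.01, 0, 0.1, 0], [10, 0, -0.01, 0.1, 0], [10, 0, -0.01, 0.1, 0], [10, 0, -0.01, 0.06, 0]]]'

```text
time: 27.7
tcp_pos: [0.4668, -0.0555, 0.1549]
ee_rot: [2.696, 1.467, 0.072]
ft_force: [0.2, -0.3, -0.5]
finger_gap: 0.0163
```

Run:
```python
from h import *
for i in range(2): im,_=read_camera("side")
go(.4665,-.0553,.148,-31)
```

```text
t 27.8 tcp [ 0.4666 -0.0555  0.1549] gap 0.0164 F [ 0.17 -0.88 -0.53] M [ 0.05   0.047 -0.041] q [-0.173 -0.332  1.802 -0.027  1.592 -1.171]
tilt [ 0.0743 -0.0401 -0.9964] y heading -32.93 shift units [ 0.001 -0.015  0.136]
twist units (cw+) -0.241
```

Plug underside is now about 3 mm above the mouth. Next I lower it in 1–1.5 mm steps.

Call:
arm_command --targets '[[[10, 0, -0.003, 0.03, 0], [10, 0, -0.003, 0.03, 0]]]'

```text
time: 28.0
tcp_pos: [0.4667, -0.0555, 0.152]
ee_rot: [2.697, 1.466, 0.072]
ft_force: [-0.4, -0.3, -0.5]
finger_gap: 0.016
```

Run:
```python
from h import *
feel(3)
```

```text
t 28.15 tcp [ 0.4667 -0.0555  0.152 ] gap 0.0163 F [-0.1   0.06 -1.21] M [0.052 0.062 0.002] Mzs [-0.009 -0.006  0.021] j6 [-0.001  0.001  0.   ] head -32.94 Ftool [-0.01 -0.22  1.2 ]
```

Call:
arm_command --targets '[[[10, 0, -0.003, 0.03, 0]]]'

```text
time: 28.25
tcp_pos: [0.4669, -0.0555, 0.1509]
ee_rot: [2.696, 1.466, 0.072]
ft_force: [-0.4, 1.0, -0.1]
finger_gap: 0.0159
```

Run:
```python
from h import *
feel(2)
```

```text
t 28.35 tcp [ 0.4667 -0.0555  0.1504] gap 0.0166 F [-0.2   0.18 -0.55] M [-0.001  0.039 -0.006] Mzs [-0.011 -0.001] j6 [-0.001  0.001] head -32.94 Ftool [ 0.03 -0.31  0.52]
```

Call:
arm_command --targets '[[[10, 0, -0.003, 0.03, 0]]]'

```text
time: 28.45
tcp_pos: [0.4668, -0.0555, 0.1491]
ee_rot: [2.696, 1.466, 0.072]
ft_force: [0.6, -0.3, -1.1]
finger_gap: 0.0164
```

Run:
```python
from h import *
feel(2)
```

```text
t 28.55 tcp [ 0.4666 -0.0554  0.1487] gap 0.0159 F [ 0.74 -0.31 -0.4 ] M [ 0.016  0.054 -0.054] Mzs [-0.047 -0.061] j6 [-0.001  0.001] head -32.94 Ftool [0.14 0.75 0.47]
```

Call:
arm_command --targets '[[[10, 0, -0.002, 0.02, 0]]]'

```text
time: 28.65
tcp_pos: [0.4667, -0.0554, 0.1481]
ee_rot: [2.697, 1.467, 0.072]
ft_force: [-3.1, 0.5, 7.5]
finger_gap: 0.0161
```

Run:
```python
from h import *
feel(3)
```

```text
t 28.8 tcp [ 0.4667 -0.0554  0.1482] gap 0.0165 F [-0.14  0.54  2.09] M [ 0.051  0.146 -0.027] Mzs [-0.043 -0.037 -0.002] j6 [-0.006 -0.004 -0.004] head -32.94 Ftool [ 0.4  -0.23 -2.11]
```

Call:
arm_command --targets '[[[20, 0, 0, 0, 0], [28, 0, 0, 0, 0], [32, 0, 0, 0, 0], [32, 0, 0.01, -0.15, 0], [32, 0, 0.03, -0.3, 0], [32, 0, 0.03, -0.4, 0], [32, 0, 0.03, -0.5, 0], [32, 0, 0, -0.5, 0]]]'

```text
time: 29.6
tcp_pos: [0.4626, -0.0543, 0.2429]
ee_rot: [2.7, 1.468, 0.064]
ft_force: [0.2, 0.5, 0.4]
finger_gap: 0.0321
```

Call:
arm_command --targets '[[[32, -0.6, -0.4, 0, 0], [32, -0.6, -0.3, 0, 0], [32, -0.6, -0.2, 0, 0], [32, -0.6, 0, 0, 0], [32, -0.6, 0, 0, 0], [32, -0.4, 0, 0, 0], [32, -0.2, 0, 0, 0]]]'

```text
time: 30.3
tcp_pos: [0.3248, -0.1844, 0.2543]
ee_rot: [2.681, 1.467, 0.083]
ft_force: [-0.0, -0.1, -0.0]
finger_gap: 0.0318
```

Run:
```python
from h import *
for i in range(3): read_camera("side")
go(.4665,-.0553,.148,-31); P=[]
for n in("top","side"):
    im,_=read_camera(n); r=im.astype(int); m=((r[...,0]>90)&(r[...,1]<.55*r[...,0])&(r[...,2]<.6*r[...,0])).astype(np.uint8)
    u,v=proj(n,np.array([.468,-.056,.116])).astype(int); k=np.zeros_like(m); k[v-25:v+25,u-25:u+25]=m[v-25:v+25,u-25:u+25]
    cs=cv2.findContours(k,0,2)[0]
    if cs:
        c=max(cs,key=cv2.contourArea)
        if len(c)>5: e=cv2.fitEllipse(cv2.convexHull(c)); print(n,e,onz(n,*e[0],.116))
    P.append(cv2.resize(im[max(v-50,0):v+50,u-65:u+65],(780,600) if 0 else (390,300),interpolation=cv2.INTER_CUBIC))
cv2.imwrite("pics/h.png",np.hstack(P)[:,:,::-1])
```

```text
t 30.45 tcp [ 0.3257 -0.1836  0.2539] gap 0.0317 F [ 0.24  0.72 -0.37] M [ 0.048  0.042 -0.011] q [-0.615 -0.618  1.827  0.013  1.834 -1.612]
tilt [ 0.0879 -0.0467 -0.995 ] y heading -32.64 shift units [3.661 0.773 2.236]
twist units (cw+) -0.206
top ((290.9266662597656, 223.7313995361328), (27.385055541992188, 27.620954513549805), 70.46419525146484) [ 0.46877615 -0.05697188  0.116     ]
side ((302.340087890625, 196.8957061767578), (19.26237678527832, 29.444320678710938), 94.31161499023438) [ 0.46714666 -0.05374263  0.116     ]
```

View pics/h.png

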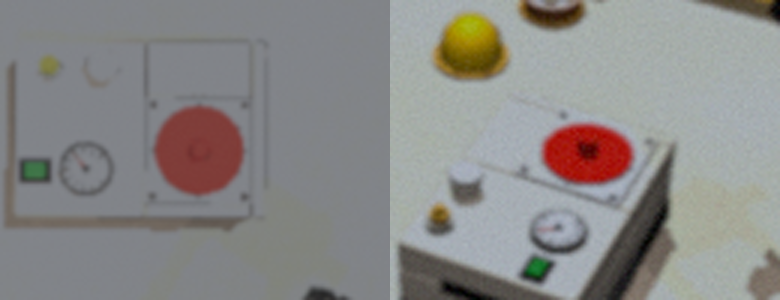

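The cap sits flat and centred among the bezel screws: top-view centre (0.4688, -0.0570), against (0.4688, -0.0569) for the bezel. The arm is clear, so I'm handing in.

```bash
python3 -c "
from rig import job_done; print(job_done())"
```

```text
the job is handed in; nothing more can be done
None
```

I set the air bleed, put the dust cap back over the well, and handed the job in at about 30.5 s of the 72 s allowed.

- **Nipping up:** I turned the knob clockwise in small steps. The torque on the last joint began to rise at about 0.85 rad past where I gripped it. I went about 0.07 rad past that first touch, to about 0.11–0.14 N m.
- **Opening:** I then turned the knob back 92.5° from the nipped position. That is about 88.4° from my estimate of first touch, so the setting falls between the two readings of "a quarter turn from there". A later top view showed the knob still there.
- **Cap:** It went in with no side load. It touched the bezel at a tool height of 148.1 mm, against 148.2 mm expected for fully home. The highest reading was about 7.5 N, settling to 2 N. In the last top view the cap and bezel centres agreed to about 0.1 mm.

**Disagreements and gaps:**
- The side camera put the cap about 3 mm off the top camera's position. It gave a similar offset while the cap still lay on the bench, so I took it as bias from the visible rim.
- The tool tilted about 4–5° during the faster moves. The cap was picked and placed at nearly the same tilt, and it looked flat.
- The pull measured 16 mm in the jaws instead of 18 mm, but the grip held.
- I did not re-measure the other items on the bench; the arm stayed well above or clear of them.

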